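# Send the brass roller down the rocker sorter

### The arm

A 6-joint arm with a two-finger parallel gripper is mounted at the origin on the work surface. World frame = base frame: x ahead of the robot, y to its left, z up, the work surface at z = 0. Lengths are in m, angles in degrees, forces in N, time in s.
With the tool pointing down it reaches from about 0.25 to 0.85 m from the base axis. Payload 12.5 kg.
Tool frame: the origin (TCP) lies midway between the tips of the shut fingers; the grasp point (between the pads) lies 19 mm behind it; z points along the fingers, y is the line along which they close (so a half turn about z gives the same grasp; the last joint's range is limited). The gripper opens to 93 mm and grips with 3 to 60 N. Pads are 15 mm wide; open, the fingers measure 128 mm over their backs; the gripper's body (75 mm by 188 mm) begins 65 mm behind the grasp point.
Start: joints at [63.736, 20.094, 94.641, -0, 65.266, -4.847], TCP at [0.201, 0.512, 0.219] pointing down, gripper open.
Joint ranges: [-157.81, 157.81], [-45, 120.19], [0.68, 151.7], [-89.99, 269.99], [4.06, 180], [-164.3, 164.3]. Speed limits (degrees/s): [127.2, 127.2, 159.86, 180, 180, 180].

### API

Orientations are given as [roll, pitch, yaw] about the fixed x, y, z axes, in that order (R = Rz(yaw) Ry(pitch) Rx(roll)).
In Python, from plant import arm gives the robot as it stands.
- The arm moves only by the tool servo_tool, never from a script. Its argument "series" is a list of rows, each a list of 4 numbers: the shift along the tool's x, y, z in m, then the turn about the tool's z in degrees. In form: [[tx, ty, tz, yaw], ...]. A call has 1 to 5 rows; each row is the pose to reach, as a shift and turn from the pose commanded when the call began, along the tool's axes at that moment; what a row does not reach only later rows make up. A row lasts 1/10 s, in which the tool goes at most 50 mm and 8.59 degrees, less where a joint would pass 70% of its speed; a pose out of reach is approached as far as the arm can. A call with a gripper value outside its range is refused whole. "grip" is the opening in per cent of the stroke, from 0 (shut) to 100 (fully open), set as the call begins (left out, the last holds). The fingers move at their own pace and stop on an object; "newtons" is the grip in N (left out, the last holds). Time passes only in rows, so rows that repeat a pose let the fingers close. It gives the time, the measured TCP pose, the force, the opening and the grip force at its end, in the units of the state.
- arm.get_obs(): the state, without advancing time (a new reading comes with each control period).
- arm.get_image(name): name is "side" or "top"; returns the picture (400x640x3 uint8, blue, green, red); there is no depth.
- arm.camera_model(name): a dict with "intrinsics" (3x3 intrinsics, pixels), "dist" ([k1, k2, p1, p2, k3] as OpenCV has them; the pictures are not rectified), "R" (3x3) and "t" (3): a world point X has camera coordinates R X + t. Camera axes: x right, y down, z forward; pixel columns grow to the right and rows downward; lengths in m; the calibration is good to about 2 mm. A picture is of the moment at which its call begins. camera_model takes no time and is no camera call.
- arm.sign_off(): hands the job in; it is judged then, once.
The state is a dict: "time": time; "qpos": joint angles; "qd": joint speeds; "tau": joint torques, N m; "eef_pos": TCP position; "tool_rot": TCP orientation; "force": force on the tool from outside, world axes, zero at the start; "torque": the same for the moment, N m; "gripper_width": finger opening in m; "grasp_force": force on a finger pad.
Only numpy, scipy, OpenCV 4.12 (cv2) and the standard library are available. Lean on these libraries where they do the work, as an engineer would, in place of code of your own. Each camera call takes 0.05 s, during which the arm holds its last target. There are 200 camera calls.

### The job

Lay the brass roller across the rocker tray, on the half next to the blue bin, and let go, so that its own weight tips the tray that way and it rolls down into the blue bin. Do not push the tray with the gripper, and leave the steel roller where it is.

Things in the scene. Friction and masses are not known exactly. Their poses are not given: they have to be found in the camera images.
- brass_roller: Golden brass cylinder, 32 mm diameter, 50 mm long, 0.3 kg, a dark ring near each end. Origin at its centre, x along its axis (y, z turn as it rolls). Starts lying level on a dark wooden rest: a 66 (along roller) x 50 mm board, top 16 mm below the roller's centre, with two low ribs whose tops are 12 mm below the centre and no wider apart than the roller. Grip across the diameter from above.
- steel_roller: Bystander: silver-grey steel roller of the same size on a second rest of the same kind, 0.1 to 0.2 m away on the same black mat. Origin at its centre, x along its axis. It must stay where it is.
- tray: Aluminium rocker tray, 240 mm (x) by 84 mm (y), ends open, 4 mm side walls. Origin on the pivot axis (y), mid-tray, 130 mm above the bench; z its normal. Upper surface 6 mm, wall tops 20 mm, posts outside 10 mm above origin. Starts within 4 deg of level, stays where left (0.04 N m friction), tips to 26 deg either way under a roller lying along y 50-90 mm from the pivot, which rolls off that end.
- blue_bin: Blue open bin on the bench under one end of the tray, 120 mm along the tray by 110 mm wide by 60 mm high, walls 4 mm. Origin at the centre of its underside, 160 mm horizontally from the pivot along the tray; axes parallel to the level tray's. A red bin of the same size stands under the other end; which end is blue varies.
Mind the look-alikes: they are no part of the job. Of the things shaped like the blue_bin, the blue one is meant.

How it is judged:
By the outcome, as a careful person would: the job done as asked, in the order asked, and still so for the second after the job is handed in, with the robot touching nothing.
It also fails if it takes over 42 s, if anything falls off the work surface, if the arm or the gripper's body presses on something with over 40 N, if the wrist force passes 120 N, or if a joint passes its speed limit or range.

## Working session

There is one attempt and no reset: what is moved stays moved. The work goes in short steps, Python scripts to look and compute and a tool call to move; the robot and the scene stay as the last step left them, time stands still between calls to the robot, and variables do not carry over. Pictures are saved under pics/ and viewed, at most 10 in all, crops included, and the job is handed in when it is done.

Besides the shell and the picture viewer there is one more tool, called after "Emit:" by a JSON object that holds its "name" and its "arguments", one argument or row to a line. servo_tool: Moves the arm, as the interface text tells. Its arguments: {"type":"object","properties":{"series":{"type":"array"},"grip":{"type":"number"},"newtons":{"type":"number"}},"required":["series"]}

```bash
mkdir -p pics; cat > h.py <<'E'
import numpy as np,cv2
from plant import arm
def ray(n,uv):
    m=arm.camera_model(n);K=np.array(m["intrinsics"]);R=np.array(m["R"]);t=np.array(m["t"])
    p=cv2.undistortPoints(np.array([[uv]],float),K,np.array(m["dist"]))[0,0]
    return -R.T@t, R.T@np.array([p[0],p[1],1])
def atz(n,uv,z):
    c,d=ray(n,uv);return c+d*(z-c[2])/d[2]
def proj(n,X):
    m=arm.camera_model(n);R=np.array(m["R"])
    return cv2.projectPoints(np.array(X,float).reshape(-1,3),cv2.Rodrigues(R)[0],np.array(m["t"],float),np.array(m["intrinsics"]),np.array(m["dist"]))[0][:,0]
def tri(*obs):
    A=0;b=0
    for n,uv in obs:
        c,d=ray(n,uv);d/=np.linalg.norm(d);P=np.eye(3)-np.outer(d,d);A=A+P;b=b+P@c
    return np.linalg.solve(A,b)
E
python3 - <<'E'
from h import *
for n in("top","side"):
    cv2.imwrite(f"pics/{n}0.png",arm.get_image(n)); print(n,ray(n,(320,200)))
o=arm.get_obs();print(o["time"],o["eef_pos"],o["tool_rot"])
E
```

```text
top (array([0.35215754, 0.00466184, 1.00466916]), array([ 0.13548397, -0.00304809, -0.99085953]))
side (array([-0.18221581, -0.59126434,  0.66736716]), array([ 0.64901494,  0.5528967 , -0.52334138]))
0.1 [0.20065321 0.51175241 0.21815377] [-1.79939049e+02 -5.99322928e-03  1.58583188e+02]
```

View pics/top0.png

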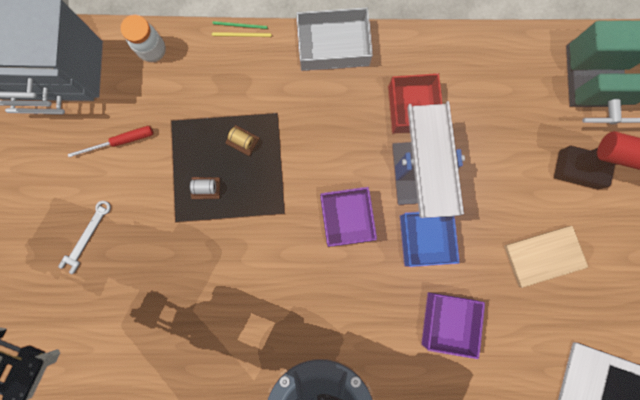

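View pics/side0.png

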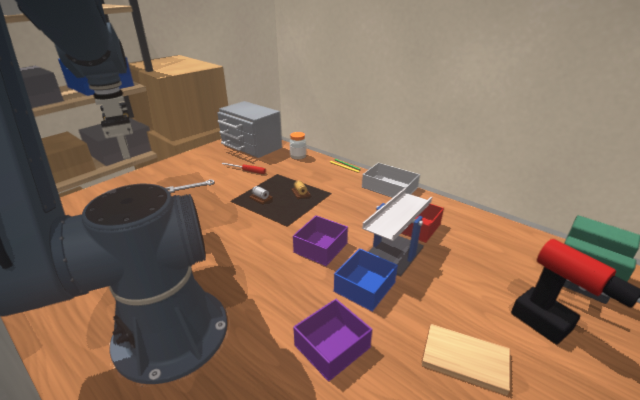

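Candidates for the roller are golden at top (242,139) / side (301,188) and silver at top (205,187) / side (260,193). The golden one is the brass roller. Candidate bins are blue (430,238), red (414,103), two purple (348,217 and 454,324) and grey (334,40). I choose the blue one, at the near end of the tray. I'll check both choices in close crops.

```bash
python3 - <<'E'
import cv2,numpy as np
t=cv2.imread("pics/top0.png");s=cv2.imread("pics/side0.png")
r=lambda im,x,y,w,h,k:cv2.resize(im[y:y+h,x:x+w],None,fx=k,fy=k,interpolation=cv2.INTER_CUBIC)
a=r(t,210,120,60,50,6);c=r(s,280,170,44,36,6) # brass
b=r(t,385,90,90,90,4); 
out=np.zeros((580,760,3),np.uint8)
out[:300,:360]=a;out[:216,370:634]=c
cv2.imwrite("pics/c1.png",out[:300])
out2=np.zeros((560,800,3),np.uint8)
out2[:560,:360]=r(t,385,95,90,140,4);out2[:360,370:790]=r(s,350,170,105,90,4)
cv2.imwrite("pics/c2.png",out2)
E
```

```text
(no output)
```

View pics/c1.png

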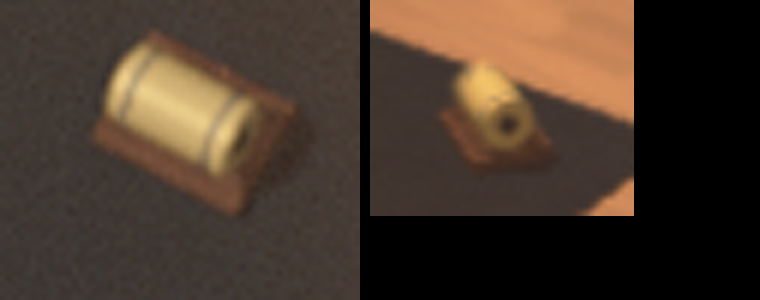

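View pics/c2.png

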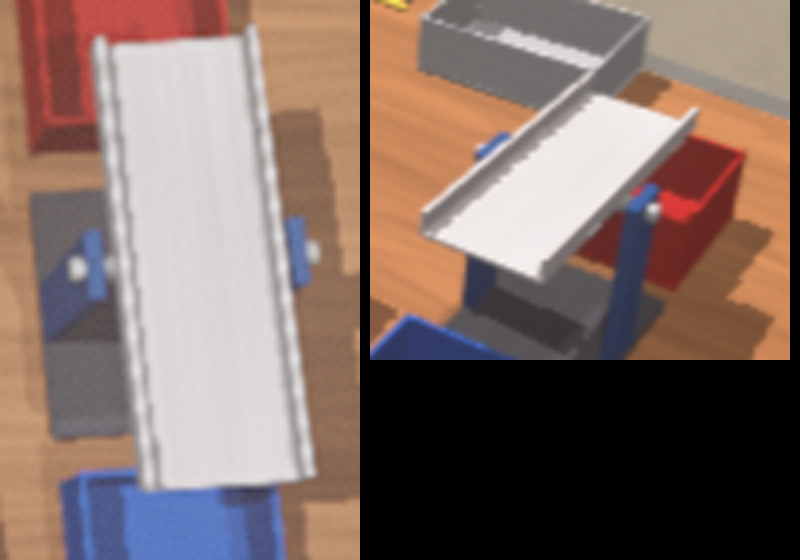

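The left crop confirms a golden roller with two dark rings on a wooden rest: axis midpoint at top pixel (240.2,138.3), end hole at (250,143), and (302.8,190.5) in side. The right crop shows tray wall corners and pivot pins. Top corners are (410,105), (447.8,102), (422,217) and (462.5,213.8); side corners are (405,188.8), (431.2,198), (363.5,223) and (393,236).

```bash
python3 - <<'E'
from h import *
np.set_printoptions(precision=4,suppress=True)
print("hole",tri(("top",(249.7,142.7)),("side",(302.5,190.2))))
o=lambda u,v:(210+u/6-.4,120+v/6-.4)
for z in(.025,.032):
  r1=atz("top",o(138,87),z);r2=atz("top",o(224,133),z)
  d=r2-r1;print("ctr",(r1+r2)/2,np.degrees(np.arctan2(d[1],d[0])),np.linalg.norm(d))
for z in (.01,.016,.02):
  q=[atz("top",o(*p),z) for p in((93,138),(240,215),(297,103),(152,32))]
  d=q[1]-q[0]+q[2]-q[3];print("board",np.mean(q,0),np.degrees(np.arctan2(d[1],d[0])),np.linalg.norm(q[1]-q[0]),np.linalg.norm(q[2]-q[1]))
T=[(409.7,104.6),(447.4,101.6),(421.6,216.6),(462.1,213.4)];S=[(404.7,188.4),(430.9,197.7),(363.2,222.7),(392.7,235.7)]
P=[tri(("top",a),("side",b)) for a,b in zip(T,S)]
for p,a in zip(P,T):print(p,np.linalg.norm(proj("top",p)-a))
P=np.array(P);c=P.mean(0);ax=(P[2]+P[3]-P[0]-P[1])/2
print("tray c",c,"ax",ax,np.linalg.norm(ax),"yaw",np.degrees(np.arctan2(ax[1],ax[0])),"pitch",np.degrees(np.arcsin(ax[2]/np.linalg.norm(ax))),"width",np.linalg.norm(P[0]-P[1]),np.linalg.norm(P[2]-P[3]))
print("pins",atz("top",(403.8,161.3),.13),atz("top",(462.8,157.6),.13),tri(("top",(462.8,157.6)),("side",(420.4,222.6))))
E
```

```text
hole [0.6186 0.1688 0.0312]
ctr [0.633  0.1923 0.025 ] -118.07495328506015 0.03885157239366067
ctr [0.631 0.191 0.032] -118.0749532850599 0.03857396744372445
board [0.6325 0.1893 0.01  ] -116.80231710635005 0.06687195965361278 0.050870028334986744
board [0.6308 0.1881 0.016 ] -116.80231710635003 0.06646857752814497 0.050563172363385755
board [0.6297 0.1874 0.02  ] -116.80231710634997 0.06619965611116636 0.05035860171565163
[ 0.6724 -0.1845  0.1453] 0.43868145204628656
[ 0.6797 -0.2637  0.1421] 1.0076829987566218
[ 0.4357 -0.2018  0.159 ] 0.11862468959334779
[ 0.4418 -0.2823  0.1563] 0.8079462944779453
tray c [ 0.5574 -0.2331  0.1507] ax [-0.2373 -0.0179  0.0139] 0.23843349095613728 yaw -175.67656718319475 pitch 3.3483672167029135 width 0.07958443234555983 0.08077377573931731
pins [ 0.5551 -0.1739  0.13  ] [ 0.5637 -0.298   0.13  ] [ 0.5611 -0.2944  0.1353]
```

Every check agrees. Board is 66×50, roller centre is about (0.631, 0.190, 0.032) with its axis at 62.5°. Tray length is 238 mm at heading 184.2° towards blue, blue end about 3° high, pivot about (0.558, -0.2345). Now I'll work out the moves.

```bash
cat >> h.py <<'E'
def goto(x,y,z,ydir):
    o=arm.get_obs();p=np.array(o["eef_pos"]);w=np.radians(o["tool_rot"][2]);h=o["tool_rot"][2]-90
    d=np.array([x,y,z])-p
    print("t",o["time"],"p",p.round(4),"rot",np.round(o["tool_rot"],2),"w",o["gripper_width"],"f",np.round(o["force"],1),
     "\n ROW",np.round([d[0]*np.cos(w)+d[1]*np.sin(w), d[0]*np.sin(w)-d[1]*np.cos(w), -d[2], -((ydir-h+180)%360-180)],4))
E
python3 -c "
from h import *
goto(.631,.190,.12,-27.5)"
```

```text
t 0.1 p [0.2007 0.5118 0.2182] rot [-1.7994e+02 -1.0000e-02  1.5858e+02] w 0.09317203140431116 f [-0.1  0.2  0.2] 
 ROW [-0.5181 -0.1424  0.0982 96.0832]
```

Emit:
{"name": "servo_tool", "arguments": {
  "series": [
    [-0.518,-0.142,0.04,96],
    [-0.518,-0.142,0.04,96],
    [-0.518,-0.142,0.04,96],
    [-0.518,-0.142,0.04,96],
    [-0.518,-0.142,0.04,96]
  ],
  "grip": 100
}}

```text
time: 0.6
eef_pos: [0.4018, 0.3613, 0.1998]
tool_rot: [-180.0, 0.0, 115.3]
force: [0.9, 1.0, 1.2]
gripper_width: 0.0931
grasp_force: 0.0
```

```bash
python3 -c "
from h import *
goto(.631,.190,.12,-27.5)"
```

```text
t 0.6 p [0.4018 0.3613 0.1998] rot [-179.99    0.    115.26] w 0.09305150051583728 f [0.9 1.  1.2] 
 ROW [-0.2528  0.1341  0.0798 52.7628]
```

Emit:
{"name": "servo_tool", "arguments": {
  "series": [
    [-0.253,0.134,0.06,52.8],
    [-0.253,0.134,0.06,52.8],
    [-0.253,0.134,0.06,52.8],
    [-0.253,0.134,0.06,52.8],
    [-0.253,0.134,0.06,52.8]
  ]
}}

```text
time: 1.1
eef_pos: [0.5986, 0.2158, 0.148]
tool_rot: [-180.0, 0.0, 72.3]
force: [0.7, 0.6, 1.0]
gripper_width: 0.0932
grasp_force: 0.0
```

```bash
python3 -c "
from h import *
goto(.631,.190,.1,-27.5)"
```

```text
t 1.1 p [0.5986 0.2158 0.148 ] rot [-1.7997e+02  2.0000e-02  7.2270e+01] w 0.0932103595568927 f [0.7 0.6 1. ] 
 ROW [-0.0147  0.0387  0.048   9.7735]
```

Emit:
{"name": "servo_tool", "arguments": {
  "series": [
    [-0.015,0.039,0.048,9.8],
    [-0.015,0.039,0.048,9.8],
    [-0.015,0.039,0.048,9.8],
    [-0.015,0.039,0.048,9.8]
  ]
}}

```text
time: 1.5
eef_pos: [0.6296, 0.1923, 0.1015]
tool_rot: [180.0, -0.0, 63.0]
force: [-0.0, 0.4, 0.6]
gripper_width: 0.093
grasp_force: 0.0
```

```bash
python3 -c "
from h import *
goto(.631,.190,.024,-27.5)
t=arm.get_image('top');s=arm.get_image('side')
r=lambda im,x,y,w,h,k:cv2.resize(im[y:y+h,x:x+w],None,fx=k,fy=k,interpolation=cv2.INTER_CUBIC)
cv2.imwrite('pics/g.png',np.hstack([r(t,190,90,95,110,4),r(s,255,120,95,110,4)]))"
```

```text
t 1.5 p [0.6296 0.1923 0.1015] rot [ 1.800e+02 -2.000e-02  6.299e+01] w 0.09295766077668446 f [-0.   0.4  0.6] 
 ROW [-0.0014  0.0022  0.0775  0.4911]
```

View pics/g.png

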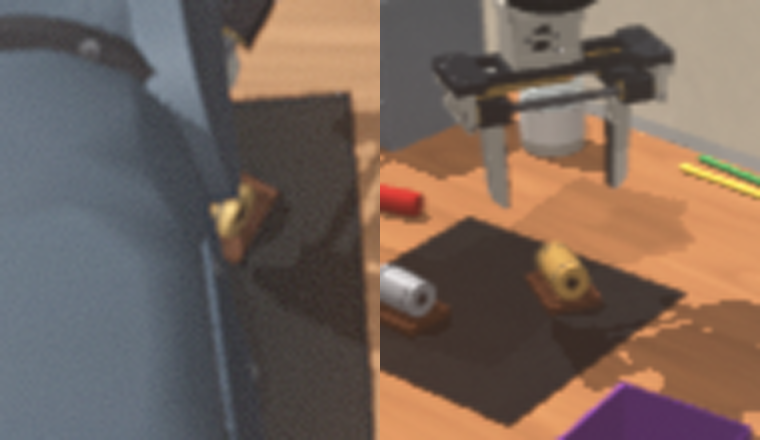

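The side crop shows the open fingers, tips near (500,200) and (615,180), straddling the brass roller at (565,272). The steel roller is well clear to the left. Descend.

Emit:
{"name": "servo_tool", "arguments": {
  "series": [
    [0,0,0.04,0],
    [0,0,0.06,0],
    [0,0,0.07,0],
    [0,0,0.074,0],
    [0,0,0.074,0]
  ]
}}

```text
time: 2.1
eef_pos: [0.6304, 0.1919, 0.0277]
tool_rot: [180.0, -0.0, 62.9]
force: [-0.1, 0.2, -0.2]
gripper_width: 0.0927
grasp_force: 0.0
```

```bash
python3 -c "
from h import *
goto(.631,.190,.023,-27.5)"
```

```text
t 2.1 p [0.6304 0.1919 0.0277] rot [ 1.7995e+02 -4.0000e-02  6.2890e+01] w 0.09269784926347864 f [-0.1  0.2 -0.2] 
 ROW [-0.0014  0.0015  0.0047  0.3862]
```

Correct the last few millimetres, then close.

Emit:
{"name": "servo_tool", "arguments": {
  "series": [
    [-0.001,0.001,0.005,0.4],
    [-0.001,0.001,0.005,0.4]
  ]
}}

```text
time: 2.3
eef_pos: [0.6307, 0.19, 0.0222]
tool_rot: [180.0, -0.0, 62.4]
force: [0.3, 0.2, 0.4]
gripper_width: 0.093
grasp_force: 0.0
```

Emit:
{"name": "servo_tool", "arguments": {
  "series": [
    [0,0,0,0],
    [0,0,0,0],
    [0,0,0,0],
    [0,0,0,0],
    [0,0,0,0]
  ],
  "grip": 0,
  "newtons": 25
}}

```text
time: 2.8
eef_pos: [0.6305, 0.1901, 0.0219]
tool_rot: [180.0, -0.0, 62.4]
force: [0.4, -0.6, 0.1]
gripper_width: 0.0577
grasp_force: 0.0
```

Emit:
{"name": "servo_tool", "arguments": {
  "series": [
    [0,0,0,0],
    [0,0,0,0],
    [0,0,0,0],
    [0,0,0,0],
    [0,0,0,0]
  ]
}}

```text
time: 3.3
eef_pos: [0.6305, 0.1901, 0.0218]
tool_rot: [-180.0, 0.0, 62.4]
force: [0.1, -0.6, -0.8]
gripper_width: 0.031
grasp_force: 25.0
```

Gripped at 31 mm with 25 N. Lift.

Emit:
{"name": "servo_tool", "arguments": {
  "series": [
    [0,0,-0.02,0],
    [0,0,-0.07,0],
    [0,0,-0.12,0],
    [0,0,-0.17,0],
    [0,0,-0.21,0]
  ]
}}

```text
time: 3.8
eef_pos: [0.6305, 0.1901, 0.2348]
tool_rot: [179.9, -0.1, 62.4]
force: [2.4, -0.4, -2.2]
gripper_width: 0.0313
grasp_force: 25.0
```

```bash
python3 -c "
from h import *
s=arm.get_image('side')
goto(.488,-.2396,.235,4.2)
u,v=map(int,proj('side',arm.get_obs()['eef_pos'])[0]);print(u,v)
v=max(v,50)
cv2.imwrite('pics/l.png',cv2.resize(s[v-50:v+70,u-50:u+50],None,fx=5,fy=5,interpolation=cv2.INTER_CUBIC))"
```

```text
t 3.85 p [0.6327 0.1906 0.2415] rot [179.54  -0.39  62.44] w 0.031319736208758664 f [0.9 0.8 4.3] 
 ROW [-4.48400e-01  7.07000e-02  6.50000e-03 -3.17566e+01]
299 130
```

View pics/l.png

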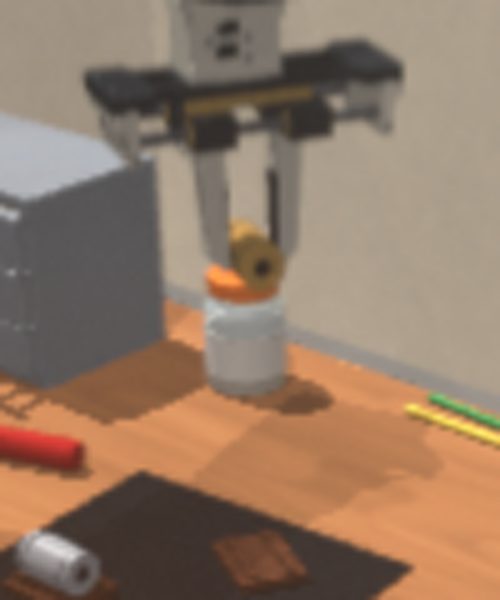

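The roller is held level between the pads, with its end hole at crop (262,265), and the rest is empty. The steel roller is still in place. Move over the tray, moderately fast.

Emit:
{"name": "servo_tool", "arguments": {
  "series": [
    [-0.04,0.006,0,-6],
    [-0.08,0.013,0,-12],
    [-0.12,0.019,0,-18],
    [-0.16,0.025,0,-24],
    [-0.2,0.031,0,-31.7]
  ]
}}

```text
time: 4.35
eef_pos: [0.5644, -0.0029, 0.2313]
tool_rot: [-180.0, -0.0, 94.4]
force: [0.1, -0.5, -3.3]
gripper_width: 0.0313
grasp_force: 25.0
```

```bash
python3 -c "
from h import *
goto(.488,-.2396,.235,4.2)"
```

```text
t 4.35 p [ 0.5644 -0.0029  0.2313] rot [-179.96   -0.     94.41] w 0.03134558919928008 f [ 0.1 -0.5 -3.3] 
 ROW [-0.2301 -0.0944 -0.0037  0.2114]
```

Emit:
{"name": "servo_tool", "arguments": {
  "series": [
    [-0.045,-0.019,0,0],
    [-0.09,-0.038,0,0],
    [-0.135,-0.056,0,0],
    [-0.18,-0.075,0,0],
    [-0.215,-0.088,0,0]
  ]
}}

```text
time: 4.85
eef_pos: [0.4917, -0.2246, 0.2314]
tool_rot: [-180.0, -0.0, 94.1]
force: [1.2, 0.3, -2.9]
gripper_width: 0.0314
grasp_force: 25.0
```

Emit:
{"name": "servo_tool", "arguments": {
  "series": [
    [-0.013,-0.005,0,0],
    [-0.013,-0.005,0,0],
    [-0.013,-0.005,0,0]
  ]
}}

```text
time: 5.15
eef_pos: [0.4893, -0.2349, 0.2315]
tool_rot: [-180.0, -0.0, 94.1]
force: [-0.7, -0.4, -1.8]
gripper_width: 0.0316
grasp_force: 25.0
```

```bash
python3 -c "
from h import *
goto(.488,-.2396,.155,4.2)
s=arm.get_image('side');r=lambda im,x,y,w,h,k:cv2.resize(im[y:y+h,x:x+w],None,fx=k,fy=k,interpolation=cv2.INTER_CUBIC)
cv2.imwrite('pics/t.png',r(s,340,110,130,140,4))"
```

```text
t 5.15 p [ 0.4893 -0.2349  0.2315] rot [-1.7998e+02 -4.0000e-02  9.4140e+01] w 0.031628293273154626 f [-0.7 -0.4 -1.8] 
 ROW [-0.0046 -0.0016  0.0765 -0.0602]
```

View pics/t.png

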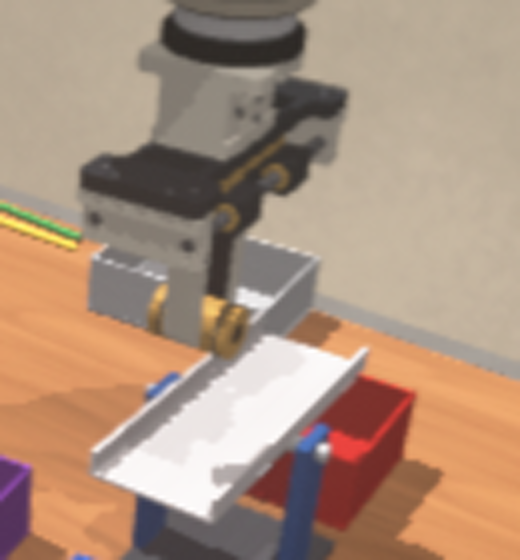

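The roller is held level above the blue-side half of the tray, near end hole at crop (235,332), which is side (398.4,192.6). I'll check its offset along its own axis.

```bash
python3 -c "
from h import *
o=arm.get_obs();p=np.array(o['eef_pos'])
e=p+[0.025*np.sin(np.radians(4.2)),-.025,.010]
print(e,proj('side',e),'left',proj('side',e+[-.0037,.05,0]))
e[1]-=.005;print(proj('side',e))"
```

```text
[ 0.49124208 -0.25957131  0.24156459] [[399.91307638 192.1909162 ]] left [[380.5171369  185.91719928]]
[[401.83561407 192.90167448]]
```

Emit:
{"name": "servo_tool", "arguments": {
  "series": [
    [-0.002,0,0.03,0],
    [-0.003,-0.001,0.055,0],
    [-0.003,-0.001,0.07,0],
    [-0.003,-0.001,0.078,0],
    [-0.003,-0.001,0.08,0]
  ]
}}

```text
time: 5.7
eef_pos: [0.4885, -0.2377, 0.1513]
tool_rot: [-180.0, -0.0, 94.2]
force: [0.6, -0.3, -1.9]
gripper_width: 0.0313
grasp_force: 25.0
```

Emit:
{"name": "servo_tool", "arguments": {
  "series": [
    [0,0,0,0],
    [0,0,0,0]
  ]
}}

```text
time: 5.9
eef_pos: [0.4889, -0.2387, 0.1527]
tool_rot: [179.9, 0.0, 94.2]
force: [0.8, -0.2, -2.5]
gripper_width: 0.0313
grasp_force: 25.0
```

```bash
python3 -c "
from h import *
goto(.488,-.2405,.149,4.2)
s=arm.get_image('side');r=lambda im,x,y,w,h,k:cv2.resize(im[y:y+h,x:x+w],None,fx=k,fy=k,interpolation=cv2.INTER_CUBIC)
cv2.imwrite('pics/t2.png',r(s,350,165,90,80,7))"
```

```text
t 5.9 p [ 0.4889 -0.2387  0.1527] rot [1.7993e+02 5.0000e-02 9.4160e+01] w 0.03127493907596899 f [ 0.8 -0.2 -2.5] 
 ROW [-0.0017 -0.001   0.0037 -0.0381]
```

View pics/t2.png

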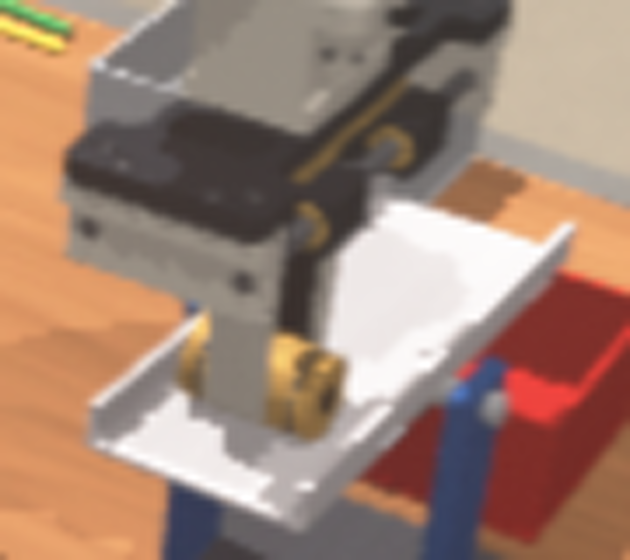

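The roller sits between the walls, end hole at crop (325,395), just above the tray. The −2.5 N reading is its weight, so there is no contact yet. Lower 3 mm, then let go.

Emit:
{"name": "servo_tool", "arguments": {
  "series": [
    [-0.001,-0.001,0.002,0],
    [-0.001,-0.001,0.003,0],
    [-0.001,-0.001,0.003,0]
  ]
}}

```text
time: 6.25
eef_pos: [0.4874, -0.2399, 0.1488]
tool_rot: [-180.0, 0.0, 94.1]
force: [-1.2, -0.5, -1.5]
gripper_width: 0.0313
grasp_force: 25.0
```

Emit:
{"name": "servo_tool", "arguments": {
  "series": [
    [0,0,0,0],
    [0,0,0,0],
    [0,0,0,0],
    [0,0,0,0],
    [0,0,0,0]
  ],
  "grip": 100
}}

```text
time: 6.75
eef_pos: [0.4875, -0.2398, 0.1489]
tool_rot: [180.0, 0.0, 94.1]
force: [-0.5, -0.2, -1.4]
gripper_width: 0.0669
grasp_force: 0.0
```

Emit:
{"name": "servo_tool", "arguments": {
  "series": [
    [0,0,-0.03,0],
    [0,0,-0.07,0],
    [0,0,-0.11,0],
    [0,0,-0.15,0],
    [0,0,-0.15,0]
  ]
}}

```text
time: 7.25
eef_pos: [0.489, -0.2407, 0.3042]
tool_rot: [179.6, 0.3, 94.1]
force: [-0.0, -0.6, -0.3]
gripper_width: 0.0928
grasp_force: 0.0
```

Emit:
{"name": "servo_tool", "arguments": {
  "series": [
    [0,0.04,0,0],
    [0,0.08,0,0],
    [0,0.12,0,0],
    [0,0.14,0,0],
    [0,0.14,0,0]
  ]
}}

```text
time: 7.75
eef_pos: [0.6286, -0.229, 0.2966]
tool_rot: [-179.9, -0.1, 94.2]
force: [0.3, -1.2, -0.5]
gripper_width: 0.0931
grasp_force: 0.0
```

```bash
python3 -c "
from h import *
goto(.488,-.2396,.149,4.2)
s=arm.get_image('side');t=arm.get_image('top');r=lambda im,x,y,w,h,k:cv2.resize(im[y:y+h,x:x+w],None,fx=k,fy=k,interpolation=cv2.INTER_CUBIC)
cv2.imwrite('pics/f.png',np.hstack([r(s,220,160,250,170,2)[:340],r(t,380,90,110,170,2)]))"
```

```text
t 7.75 p [ 0.6286 -0.229   0.2966] rot [-1.7991e+02 -6.0000e-02  9.4220e+01] w 0.09310720069255869 f [ 0.3 -1.2 -0.5] 
 ROW [-0.0002 -0.141   0.1476  0.0164]
```

View pics/f.png

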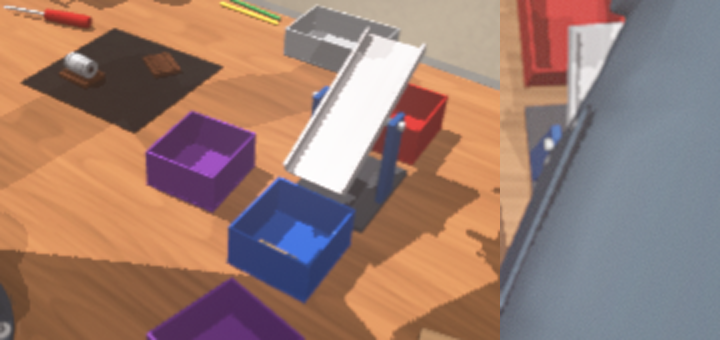

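The tray has tipped towards blue and is empty. The steel roller is untouched at crop (80,65). The roller should be behind the blue bin's near wall, with a glint at crop (275,245). I'll swing the arm aside and check from the top.

Emit:
{"name": "servo_tool", "arguments": {
  "series": [
    [0.04,0,0,0],
    [0.08,0,0,0],
    [0.12,0,0,0],
    [0.16,0,0,0],
    [0.2,0,0,0]
  ]
}}

```text
time: 8.35
eef_pos: [0.6113, -0.0292, 0.299]
tool_rot: [180.0, 0.0, 94.1]
force: [-0.2, 0.3, -0.3]
gripper_width: 0.093
grasp_force: 0.0
```

Emit:
{"name": "servo_tool", "arguments": {
  "series": [
    [0.04,0,0,0],
    [0.08,0,0,0],
    [0.12,0,0,0],
    [0.14,0,0,0],
    [0.14,0,0,0]
  ]
}}

```text
time: 8.85
eef_pos: [0.6015, 0.1111, 0.299]
tool_rot: [180.0, -0.0, 94.3]
force: [-0.1, -0.7, -0.2]
gripper_width: 0.093
grasp_force: 0.0
```

Emit:
{"name": "servo_tool", "arguments": {
  "series": [
    [0,0,0,0],
    [0,0,0,0],
    [0,0,0,0],
    [0,0,0,0],
    [0,0,0,0]
  ]
}}

```text
time: 9.35
eef_pos: [0.6026, 0.1089, 0.2988]
tool_rot: [-180.0, 0.0, 94.1]
force: [-0.3, -0.8, -1.0]
gripper_width: 0.093
grasp_force: 0.0
```

```bash
python3 -c "
from h import *
t=arm.get_image('top')
cv2.imwrite('pics/e.png',cv2.resize(t[90:280,380:490],None,fx=3,fy=3,interpolation=cv2.INTER_CUBIC))"
```

```text
(no output)
```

View pics/e.png

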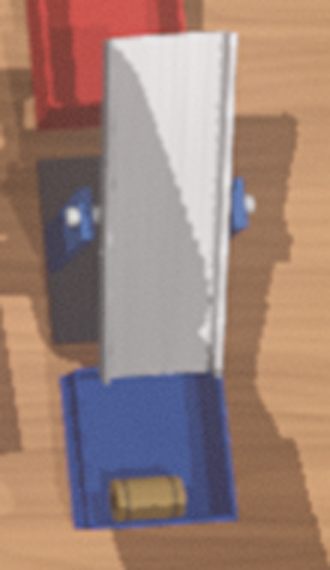

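The brass roller lies in the blue bin at crop (148,497), against the near wall.

```bash
python3 -c "
from plant import arm
print(arm.sign_off())"
```

```text
the job is handed in; nothing more can be done
None
```

The brass roller tipped the tray and rolled into the blue bin, the gripper did not push the tray, the steel roller was not moved, and the job was handed in after about 9.4 s.

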